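# Load the marking rod into the gauge stand

### The job

Take the marking rod (the pointed steel rod with the thick round wooden handle) out of the tool block and thread it, point down, through the upper and then the lower bushing of the gauge stand. Finish while still holding it by the handle, still and upright through both bushings, with its point poised about 15 mm above the clay disc; the point must not touch the disc. Leave the other tools standing in the block and the other things on the bench where they are.

Things in the scene. Friction and masses are not known exactly. Their poses are not given: they have to be found in the camera images.
- rod: the marking rod, 190 mm long, about 0.1 kg, loose, standing point down in one of the three bores of the tool block (any of them, leaning by up to 2 degrees). From the point up: a taper from 4 mm to 10 mm diameter over the first 18 mm, a plain steel shaft of 10 mm diameter up to 140 mm, then a round wooden handle of 20 mm diameter from 140 to 190 mm. Origin at the point (lowest end), z along the rod up to the handle
- rod_handle (a point): centre of the rod's wooden handle (20 mm diameter, 50 mm long), on the rod's axis 165 mm above its point: the place to grip
- rod_point (a point): the rod's pointed lower end
- block: the tool block, wood, fixed, 60 x 210 x 60 mm high with three identical vertical bores of 11.5 mm diameter, 52 mm deep, along its long side (its y axis) at -75, 0 and +75 mm. Origin at the centre of its underside on the bench; z up. Tools standing in it have their lower ends 8 mm above the bench
- brush_mid (a point): middle (98 mm above its lower end) of a 196 mm long wooden brush with a pale bulging bristle head up to 22 mm thick, standing loose in another bore of the block; leave it
- spatula_mid (a point): middle (82 mm above its lower end) of a 165 mm long wooden spatula with a flat blade 22 mm wide at its top, standing loose in another bore of the block; leave it
- stand: the gauge stand, fixed to the bench: two level arms one above the other reach from a round steel column and each ends in a brass bushing block 36 x 36 x 15 mm with a vertical through hole of 13 mm diameter; both holes share one vertical axis. Origin on the bench on that axis, z up. The column (22 mm diameter, top 150 mm above the bench, the same height as the upper arm's top) stands 90 mm from the axis along the stand's +y, on a foot 100 x 70 x 14 mm
- upper_bushing (a point): centre of the top mouth of the upper bushing's hole, 150 mm above the bench; the hole goes 15 mm down to 135 mm above the bench
- lower_bushing (a point): centre of the top mouth of the lower bushing's hole, 85 mm above the bench, 65 mm right below the upper mouth; the hole goes 15 mm down to 70 mm above the bench
- disc: the clay disc, 90 mm diameter, 15 mm thick, loose, lying flat on the bench below the bushings, within 8 mm of their axis. Origin at the centre of its underside
- disc_top (a point): centre of the clay disc's flat top face, 15 mm above the bench
- bottle_mid (a point): middle of a white squeeze bottle, 52 mm diameter, 150 mm high, standing near the far side of the bench; leave it
- ornament_mid (a point): middle of a white ball ornament with red-brown lines, 84 mm diameter, 75 mm high, standing on the near side of the bench between block and stand; leave it
- glaze_cup_mid (a point): middle of a blue open cup, 72 mm diameter, 70 mm high, standing near the far side of the bench; leave it
- sponge: yellow sponge block, 90 x 60 x 30 mm, lying beyond the tool block; origin at the centre of its underside; leave it
Not all that is in view belongs to the job. Leave any blue look-alike of the rod alone.

How it is judged:
By the outcome, as a careful person would: the job done as asked, in the order asked, and still so for the second after the job is handed in, while the arm keeps its last pose, push and grip.
It also fails if it takes over 48 s, if anything falls off the work surface, if the arm or the gripper's body presses on something with over 40 N, if the wrist force passes 120 N, or if a joint passes its speed limit or range.

### The arm

A 6-joint arm with a two-finger parallel gripper is mounted at the origin on the work surface. World frame = base frame: x ahead of the robot, y to its left, z up, the work surface at z = 0. Lengths are in mm, angles in rad, forces in N, time in s.
With the tool pointing down it reaches from about 350 to 975 mm from the base axis. Payload 7.1 kg.
Tool frame: the origin (TCP) lies midway between the tips of the shut fingers; the grasp point (between the pads) lies 19 mm behind it (ctrl.grip_point_offset is the distance from the TCP to the grasp point, in mm); z points along the fingers, y is the line along which they close (so a half turn about z gives the same grasp; the last joint's range is limited). The gripper opens to 88 mm and grips with 3 to 60 N. Pads are 20 mm wide; open, the fingers measure 115 mm over their backs; the gripper's body (75 mm by 178 mm) begins 61 mm behind the grasp point.
Start: joints at [-1.168, 0.423, 1.63, -0, 1.089, -0.019], TCP at [255.892, -570.196, 222.675] pointing down, gripper open.
Joint ranges: [-3, 3], [-0.9, 2.11], [0.09, 2.58], [-1.31, 4.45], [0.11, 2.69], [-2.54, 2.54]. Speed limits (rad/s): [2.39, 2.39, 3.01, 3.14, 3.14, 3.14].

### API

Orientations are given as a rotation vector (axis times angle).
In Python, from workcell import get_obs, optics, close_job, spotter, ctrl gives the robot as it stands. The module is installed in compiled form; this text tells all that it offers.
- The arm moves only by the tool move_arm, never from a script. Its argument "rows" is a list of rows, each a list of 5 numbers: the shift along the tool's x, y, z in cm, then the turn about the tool's z in degrees, then the opening in per cent of the stroke, from 0 (shut) to 100 (fully open). A call has 1 to 10 rows; each row shifts and turns the commanded pose from where the row before left it, along the tool's axes as they then stand; what a row does not reach is not made up. A row lasts 1/8 s, in which the tool goes at most 62.5 mm and 10.7 degrees, less where a joint would pass 70% of its speed; a pose out of reach is approached as far as the arm can. A call with a gripper value outside its range is refused whole. The fingers move at their own pace and stop on an object; the grip force is fixed at half the most. Time passes only in rows, so rows that do not move let the fingers close. It gives the time, the measured TCP pose, the force, the opening and the grip force at its end, in the units of the state.
- get_obs(): the state, without advancing time (a new reading comes with each control period).
- optics.get_image(name): name is "scene" or "top" or "wrist"; returns the picture (384x512x3 uint8, blue, green, red); there is no depth.
- optics.calibration(name): a dict with "camera_matrix" (3x3 intrinsics, pixels), "xyz" and "orientation" of the camera in the world. Camera axes: x right, y down, z forward; pixel columns grow to the right and rows downward; lengths in mm; the calibration is good to about 2 mm. A picture is of the moment at which its call begins: read the wrist's pose just before it. calibration takes no time and is no camera call; for the wrist camera it gives the pose at the moment of the call.
- close_job(): hands the job in; it is judged then, once.
Trained networks look in the newest picture that a camera, given by its name, has taken for a name from the list of things; names that differ only in an ending like _2 or _b are one class to them, and where a whole thing is asked for, a point or a joint stands for the part that bears it (a point fixed in the world has none). Each returns a list of dicts, best first, with "conf" (0 to 1); they miss things now and then, are a little off and sometimes report something else, mostly with a low value. They report only what shows in the picture. A call takes as long as a camera call. They do not tell look-alikes from the thing itself.
- spotter.find_in(camera, label): "point" ([column, row] in pixels, amid what is visible of it).
- spotter.regions_of(camera, label): "region" (384x512 bool, what is visible of it) and "point" ([column, row] in pixels, amid what is visible of it).
The state is a dict: "t": time; "qpos": joint angles; "qvel": joint speeds; "joint_torque": joint torques, N m; "ee_pos": TCP position; "orientation": TCP orientation; "ft_force": force on the tool from outside, world axes, zero at the start; "moment": the same for the moment, N m; "width": finger opening in mm; "grasp_force": force on a finger pad.
Only numpy, scipy, OpenCV 4.12 (cv2) and the standard library are available. Lean on these libraries where they do the work, as an engineer would, in place of code of your own. Each camera call takes 0.05 s, during which the arm holds its last target. There are 200 camera calls.

## Working session

There is one attempt and no reset: what is moved stays moved. The work goes in short steps, Python scripts to look and compute and a tool call to move; the robot and the scene stay as the last step left them, time stands still between calls to the robot, and variables do not carry over. Pictures are saved under pics/ and viewed, at most 10 in all, crops included, and the job is handed in when it is done.

Besides the shell and the picture viewer there is one more tool, called after "Call:" as name(argument=value, ...), one argument or row to a line, values as JSON. move_arm: Moves the arm, as the interface text tells. Its arguments: {"type":"object","properties":{"rows":{"type":"array","items":{"type":"array","items":{"type":"number"}}}},"required":["rows"]}

```bash
mkdir -p pics
cat > h.py <<'E'
import numpy as np, cv2
from scipy.spatial.transform import Rotation as R
from workcell import get_obs, optics, close_job, spotter, ctrl
def cal(n):
    c=optics.calibration(n); o=np.array(c["orientation"],float)
    M=o if o.shape==(3,3) else R.from_rotvec(o).as_matrix()
    return np.array(c["camera_matrix"]),np.array(c["xyz"],float),M
def ray(c,p):
    K,t,M=c; d=M@np.linalg.solve(K,[p[0],p[1],1.]); return t,d/np.linalg.norm(d)
def atz(c,p,z):
    t,d=ray(c,p); return t+d*(z-t[2])/d[2]
def proj(c,X):
    K,t,M=c; q=K@(M.T@(np.array(X,float)-t)); return q[:2]/q[2]
def tri(rs):
    A=sum(np.eye(3)-np.outer(d,d) for t,d in rs); b=sum((np.eye(3)-np.outer(d,d))@t for t,d in rs)
    X=np.linalg.solve(A,b); return X,[np.linalg.norm((np.eye(3)-np.outer(d,d))@(X-t)) for t,d in rs]
E
python3 - <<'E'
from h import *
ims=[]
for n in ("scene","top"):
    im=optics.get_image(n); cv2.imwrite(f"pics/{n}0.png",im); ims.append(im)
    c=cal(n); print(n,c[1].round(),c[0][0,0],c[2][:,2].round(2))
    for l in ("rod_handle","rod","block","upper_bushing","lower_bushing","disc","stand","brush_mid","spatula_mid"):
        print(l,[(np.round(r["point"],1).tolist(),round(r["conf"],2)) for r in spotter.find_in(n,l)[:3]])
cv2.imwrite("pics/a.png",cv2.resize(np.vstack(ims),None,fx=.78,fy=.78))
print(get_obs()["orientation"],get_obs()["t"])
E
```

```text
scene [1022. -547.  602.] 425.7057180211784 [-0.55  0.6  -0.58]
rod_handle [([162.9, 185.8], 0.76), ([197.4, 209.0], 0.63)]
rod [([164.2, 189.7], 0.7), ([198.0, 210.5], 0.62)]
block [([198.8, 266.0], 0.76)]
upper_bushing [([361.4, 157.5], 0.95)]
lower_bushing [([354.3, 154.8], 0.64)]
disc [([199.5, 267.3], 0.74)]
stand [([357.9, 157.5], 0.75), ([197.0, 207.4], 0.17)]
brush_mid [([170.2, 239.1], 0.92)]
spatula_mid [([224.4, 195.2], 0.55), ([195.9, 212.5], 0.41)]
top [ 441.  -36. 1119.] 435.5656355071882 [ 0.11 -0.02 -0.99]
rod_handle [([320.6, 227.4], 0.44), ([318.1, 182.4], 0.43)]
rod [([319.7, 182.6], 0.43)]
block [([307.6, 188.8], 0.67), ([155.6, 181.9], 0.31)]
upper_bushing [([114.1, 169.6], 0.94)]
lower_bushing [([116.9, 173.9], 0.57)]
disc [([154.3, 183.6], 0.73)]
stand [([119.1, 174.0], 0.77)]
brush_mid []
spatula_mid [([284.9, 190.3], 0.4)]
[-3.07198197e+00 -6.57642180e-01  2.38721560e-05] 1.0
```

View pics/scene0.png

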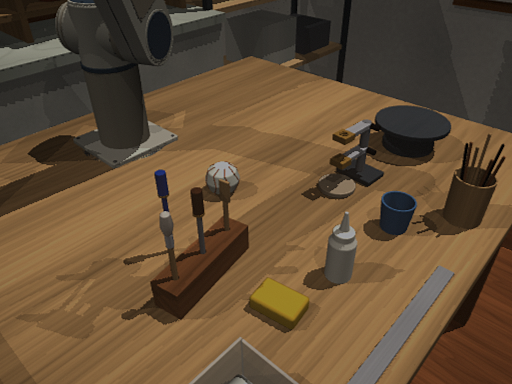

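View pics/top0.png

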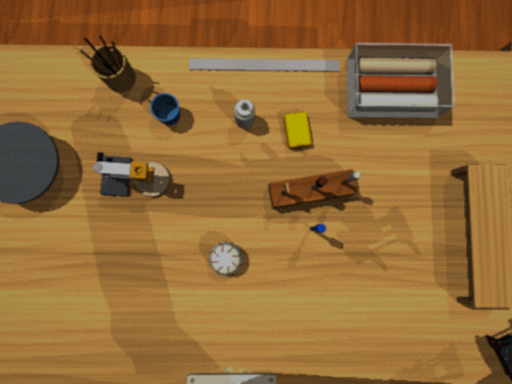

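The scene view shows two look-alikes: a blue handle at (162,184), standing in front of the block, and a brown wooden handle at (197,203), in the middle bore. The brush is at (168,225) and the spatula at (226,192). The brown one fits (wooden handle, in the block), and top shows it at (320,183). The stand's brass bushing is at about (345,135) in scene and (140,170) in top. I'll confirm with an enlarged crop.

Run:
```python
from h import *
s=cv2.imread("pics/scene0.png");t=cv2.imread("pics/top0.png")
f=lambda im,x,y,w,h,k:cv2.resize(im[y:y+h,x:x+w],None,fx=k,fy=k,interpolation=cv2.INTER_CUBIC)
a=np.hstack([f(s,150,160,100,75,4),f(s,315,115,100,75,4)])
b=np.hstack([f(t,265,160,100,75,4),f(t,90,140,100,75,4)])
cv2.imwrite("pics/crop.png",np.vstack([a,b]))
S,T=cal("scene"),cal("top")
print("handle",tri([ray(S,(197.5,203)),ray(T,(320,183))]))
print("disc",atz(S,(336,187),15),atz(T,(151,179),15))
```

```text
handle (array([ 562.70688544, -196.42954281,  168.90556622]), [np.float64(1.5595862908806186), np.float64(1.5595862908805342)])
disc [599.86104578 193.18100314  15.        ] [588.72157904 207.60748513  15.        ]
```

View pics/crop.png

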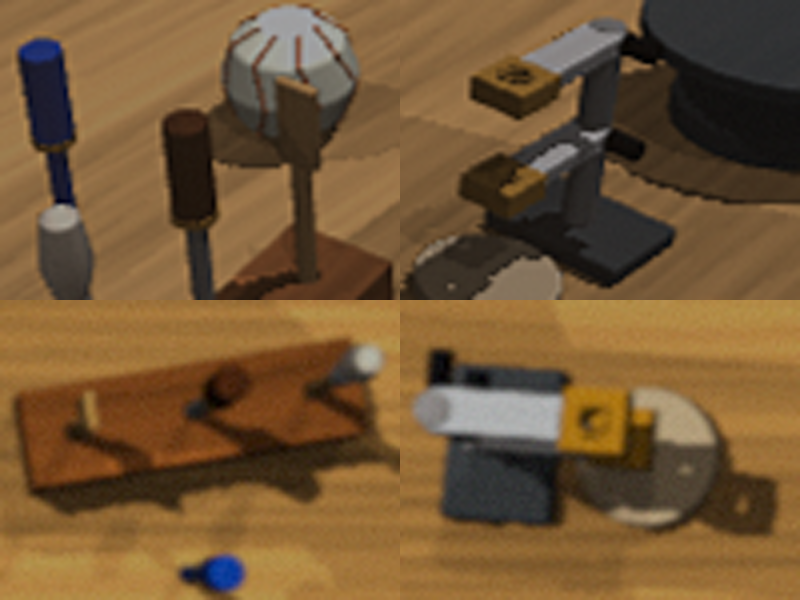

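The crop confirms the brown-handled rod in the middle bore: handle cap at scene (196.3,189.5) and top (323,181). The blue look-alike stands outside the block. The upper hole is at scene (344,134) and top (138.7,170).

Run:
```python
from h import *
S,T=cal("scene"),cal("top")
print("cap",tri([ray(S,(196.3,189.5)),ray(T,(323.2,180.7))]),atz(S,(196.3,189.5),198),atz(T,(323.2,180.7),198))
print("hbot S",atz(S,(198.5,214.5),148), "bore T",atz(T,(313.3,187.5),60))
print("block ends T", [atz(T,p,60).round() for p in ((269.5,183.5),(352.5,170),(274,207),(357,195))])
print("hole",tri([ray(S,(344.2,133.7)),ray(T,(138.7,170))]),atz(S,(344.2,133.7),150),atz(T,(138.7,170),150))
print("top col",atz(T,(90+32/4,140+110/4),150))
print("brush,spat,blue",atz(T,(357,175),200),atz(T,(287,187),170),atz(T,(321,228),190),tri([ray(S,(160.5,171.5)),ray(T,(321.5,228.5))]))
o=get_obs();print(R.from_rotvec(o["orientation"]).as_matrix().round(3), o["ee_pos"],cal("wrist")[1],cal("wrist")[2].round(2))
```

```text
cap (array([ 564.34100018, -197.91192407,  198.30912593]), [np.float64(2.1552376856836766), np.float64(2.155237685683629)]) [ 565.49052108 -196.08247911  198.        ] [ 563.02372458 -199.64385222  198.        ]
hbot S [ 567.34159688 -198.53454251  148.        ] bore T [ 564.35454642 -199.46352777   60.        ]
block ends T [array([574., -92.,  60.]), array([ 609., -297.,   60.]), array([ 516., -103.,   60.]), array([ 546., -307.,   60.])]
hole (array([592.77692103, 207.4767226 , 149.52114411]), [np.float64(2.46593201053441), np.float64(2.46593201053435)]) [594.49108331 209.22549659 150.        ] [590.72088448 205.73885336 150.        ]
top col [595.69625548 296.23200247 150.        ]
brush,spat,blue [ 575.57523045 -272.18935774  200.        ] [ 552.23412716 -124.52700765  170.        ] [ 462.24698058 -195.03835151  190.        ] (array([ 462.52549609, -194.72967057,  187.66340704]), [np.float64(2.169195702205934), np.float64(2.1691957022060553)])
[[ 0.912  0.409 -0.   ]
 [ 0.409 -0.912  0.   ]
 [-0.    -0.    -1.   ]] [ 255.88471783 -570.18473392  222.68167364] [ 330.81300952 -536.06432     385.19366771] [[ 0.41 -0.87 -0.27]
 [-0.91 -0.39 -0.12]
 [-0.    0.3  -0.96]]
```

Call:
move_arm(
  rows=[
    [1.8, -4.1, -0.3, 0, 100],
    [1.8, -4.1, -0.3, 0, 100],
    [1.8, -4.1, -0.3, 0, 100],
    [1.8, -4.1, -0.3, 0, 100],
    [1.8, -4.1, -0.3, 0, 100],
    [1.8, -4.1, -0.3, 0, 100],
    [0, 0, 0, -9.5, 100],
    [0, 0, 0, -9.5, 100],
    [0, 0, 0, -9.5, 100],
    [0, 0, 0, -9.5, 100],
  ],
)

```text
t: 2.25
ee_pos: [253.8, -301.5, 240.9]
orientation: [2.686, 1.629, 0.0]
ft_force: [0.7, -0.9, -0.8]
width: 87.6
grasp_force: 0.0
```

Call:
move_arm(
  rows=[
    [0, 0, 0, -9.5, 100],
    [0, 0, 0, -9.5, 100],
    [0, 0, 0, -9.5, 100],
    [0, 0, 0, -9.5, 100],
  ],
)

```text
t: 2.75
ee_pos: [253.7, -301.6, 240.8]
orientation: [2.009, 2.415, -0.0]
ft_force: [1.2, 0.3, -0.3]
width: 87.7
grasp_force: 0.0
```

Call:
move_arm(
  rows=[
    [0.57, 4.05, 0, 0, 100],
    [0.57, 4.05, 0, 0, 100],
    [0.57, 4.05, 0, 0, 100],
    [0.57, 4.05, 0, 0, 100],
    [0.57, 4.05, 0, 0, 100],
    [0.57, 4.05, 0, 0, 100],
    [0.57, 4.05, 0, 0, 100],
    [0.57, 4.05, 0, 0, 100],
    [0, 0, 0, 0, 100],
    [0, 0, 0, 0, 100],
  ],
)

```text
t: 4.0
ee_pos: [563.8, -199.4, 240.3]
orientation: [-2.015, -2.409, 0.001]
ft_force: [-0.7, 0.0, -0.4]
width: 87.6
grasp_force: 0.0
```

Run:
```python
from h import *
o=get_obs();c=cal("wrist");im=optics.get_image("wrist");cv2.imwrite("pics/w1.png",im)
print(o["ee_pos"],o["orientation"],c[1],c[2].round(3).tolist())
p=o["ee_pos"]
print([proj(c,X).round(1) for X in ([564,-198,198],[564,-198,173],[p[0],p[1],198])])
for l in ("rod_handle",): print([(r["point"],r["conf"]) for r in spotter.find_in("wrist",l)])
```

```text
[ 563.77852645 -199.38486492  240.30912588] [-2.01477038e+00 -2.40903134e+00  9.40401227e-04] [ 549.88135718 -118.30817704  402.85185199] [[0.984, 0.169, 0.052], [0.177, -0.94, -0.291], [-0.001, 0.296, -0.955]]
[array([253.1, 212. ]), array([253.1, 201.9]), array([252.6, 213.5])]
[([123.7, 62.5], 0.69), ([249.9, 198.2], 0.68)]
```

View pics/w1.png

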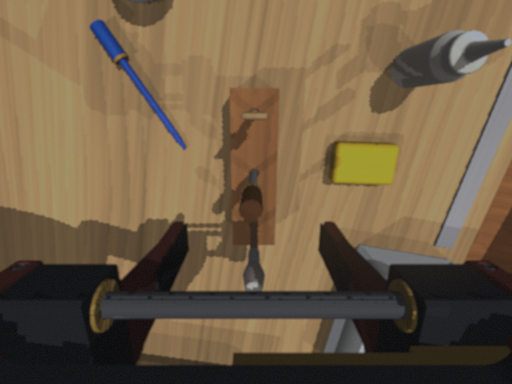

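The wrist view shows the brown handle cap at (251,208), within 2–4 mm of the prediction. The fingers straddle it, clear of the brush (253,275) and spatula (255,115). Moving down and gripping.

Call:
move_arm(
  rows=[
    [0.3, -0.1, 1.1, 0, 100],
    [0, 0, 1.2, 0, 100],
    [0, 0, 1.2, 0, 100],
    [0, 0, 1.2, 0, 100],
    [0, 0, 1.2, 0, 100],
    [0, 0, 1.2, 0, 100],
    [0, 0, 1.5, 0, 100],
    [0, 0, 0, 0, 100],
    [0, 0, 0, 0, 60],
    [0, 0, 0, 0, 30],
  ],
)

```text
t: 5.35
ee_pos: [563.5, -196.8, 155.3]
orientation: [2.015, 2.409, 0.001]
ft_force: [-0.5, -0.5, 0.7]
width: 71.4
grasp_force: 0.0
```

Call:
move_arm(
  rows=[
    [0, 0, 0, 0, 20],
    [0, 0, 0, 0, 0],
    [0, 0, 0, 0, 0],
    [0, 0, 0, 0, 0],
    [0, 0, 0, 0, 0],
    [0, 0, 0, 0, 0],
  ],
)

```text
t: 6.1
ee_pos: [563.0, -196.7, 154.7]
orientation: [-2.016, -2.41, 0.0]
ft_force: [-0.3, -0.1, 0.2]
width: 19.6
grasp_force: 30.0
```

Call:
move_arm(
  rows=[
    [0, 0, -0.7, 0, 0],
    [0, 0, -1.3, 0, 0],
    [0, 0, -2, 0, 0],
    [0, 0, -2, 0, 0],
    [0, 0, -2, 0, 0],
    [0, 0, -2.5, 0, 0],
    [0, 0, -3, 0, 0],
    [0, 0, -3, 0, 0],
    [0, 0, -2.5, 0, 0],
    [0, 0, -1, 0, 0],
  ],
)

```text
t: 7.35
ee_pos: [563.4, -196.8, 357.1]
orientation: [2.014, 2.407, 0.001]
ft_force: [0.7, 0.6, -0.3]
width: 19.8
grasp_force: 30.0
```

Run:
```python
from h import *
ims=[optics.get_image(n) for n in ("scene","top")]
for n,i in zip("st",ims): cv2.imwrite(f"pics/lift_{n}.png",i)
o=get_obs();p=np.array(o["ee_pos"]);print(p,o["width"],o["ft_force"])
q=proj(cal("scene"),p+[0,0,-60]); print(q, proj(cal("scene"),p+[0,0,19]), proj(cal("scene"),p+[0,0,19-165]),proj(cal("top"),p+[0,0,19]))
x,y=int(q[0])-50,max(0,int(q[1])-70)
cv2.imwrite("pics/lift.png",cv2.resize(ims[0][y:y+140,x:x+100],None,fx=4,fy=4,interpolation=cv2.INTER_CUBIC));print(x,y)
```

```text
[ 563.25423279 -196.76261004  355.96474584] 20.03637067896514 [ 0.94940238  0.67206759 -2.49135729]
[189.28051785 136.14960823] [183.79514721  86.04314265] [194.4251733  183.14378935] [339.35059899 167.25339149]
139 66
```

View pics/lift.png

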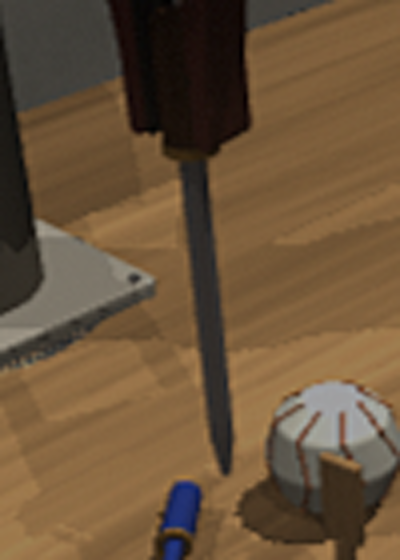

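The point at scene (195.5,185) lies within 2 mm of where an upright rod would put it, so the rod is nearly vertical. I'll carry it to the stand gently.

Call:
move_arm(
  rows=[
    [0.7, 0.2, 0, 0, 0],
    [1.5, 0.4, 0, 0, 0],
    [2.4, 0.6, 0, 0, 0],
    [3.2, 0.8, 0, 0, 0],
    [3.6, 0.9, 0, 0, 0],
    [3.7, 1, 0, 0, 0],
    [3.7, 1, 0, 0, 0],
    [3.7, 1, 0, 0, 0],
    [3.7, 1, 0, 0, 0],
    [3.6, 0.9, 0, 0, 0],
  ],
)

```text
t: 8.7
ee_pos: [586.5, 112.7, 353.8]
orientation: [-2.014, -2.409, 0.002]
ft_force: [0.1, -0.6, -2.3]
width: 19.1
grasp_force: 30.0
```

Call:
move_arm(
  rows=[
    [3.2, 0.8, 0, 0, 0],
    [2.6, 0.6, 0, 0, 0],
    [1.9, 0.5, 0, 0, 0],
    [1.2, 0.3, 0.7, 0, 0],
    [0.6, 0.1, 1, 0, 0],
    [0, 0, 1, 0, 0],
    [0, 0, 0.6, 0, 0],
    [0, 0, 0, 0, 0],
    [0, 0, 0, 0, 0],
  ],
)

```text
t: 9.82
ee_pos: [593.4, 207.6, 322.1]
orientation: [2.016, 2.409, 0.001]
ft_force: [0.5, -0.4, -0.9]
width: 19.9
grasp_force: 30.0
```

Run:
```python
from h import *
ims={n:optics.get_image(n) for n in ("scene","top","wrist")}
for n,i in ims.items(): cv2.imwrite(f"pics/p_{n}.png",i)
p=np.array(get_obs()["ee_pos"]);print(p,get_obs()["orientation"])
S=cal("scene")
for z in (19,-6,-30,-100,-128,-146): print(z,proj(S,p+[0,0,z]).round(1),proj(cal("top"),p+[0,0,z]).round(1),proj(cal("wrist"),p+[0,0,z]).round(1))
s=ims["scene"][60:200,290:430]; w=ims["wrist"]
a=cv2.resize(s,None,fx=4,fy=4,interpolation=cv2.INTER_CUBIC)
cv2.imwrite("pics/near.png",a)
```

```text
[593.33700735 207.85390511 322.15497727] [2.01592357e+00 2.40893735e+00 1.09018630e-03]
19 [354.3  47.7] [111.4 152.1] [252.3 251.5]
-6 [352.7  60.2] [115.6 154.7] [252.4 233.2]
-30 [351.3  71.9] [119.3 157.1] [252.5 219.5]
-100 [347.2 103.7] [129.1 163.3] [252.6 192.6]
-128 [345.7 115.7] [132.7 165.6] [252.6 185.2]
-146 [344.8 123.2] [134.8 166.9] [252.6 181.1]
```

View pics/near.png

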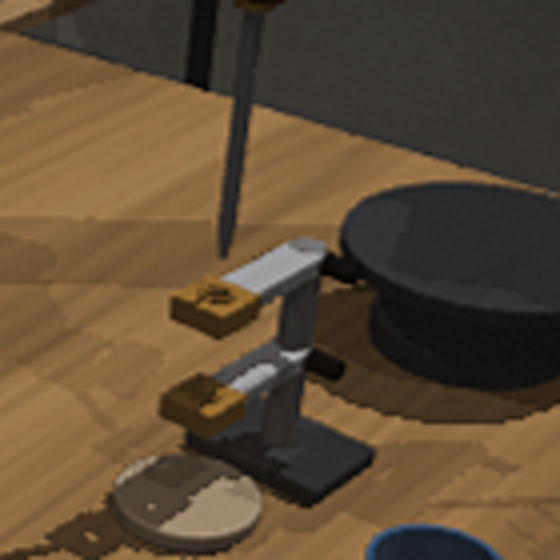

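View pics/p_wrist.png

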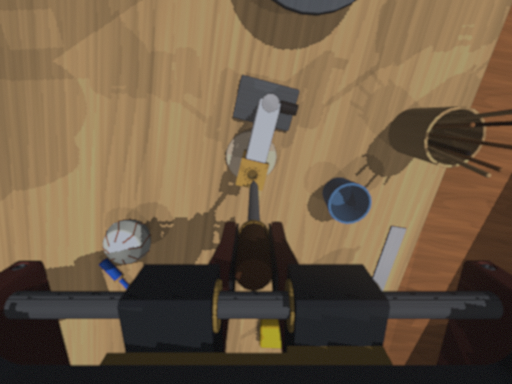

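The scene crop shows the point at (346.0,123.8) and the hole at (343.8,133.5). The wrist view has the rod running down to about (253,186), with the hole just beyond at (252,175). Next is an enlarged composite of the wrist and top views.

Run:
```python
from h import *
w=cv2.imread("pics/p_wrist.png");t=cv2.imread("pics/p_top.png")
f=lambda im,x,y,w,h,k:cv2.resize(im[y:y+h,x:x+w],None,fx=k,fy=k,interpolation=cv2.INTER_CUBIC)
cv2.imwrite("pics/c2.png",np.hstack([f(w,230,155,50,75,8),f(t,90,140,66,100,6)]))
```

```text
(no output)
```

View pics/c2.png

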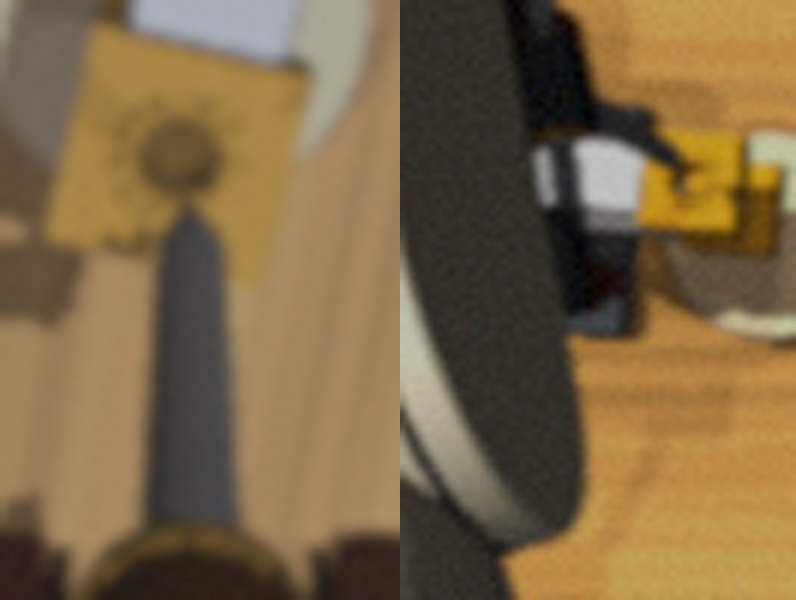

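Run:
```python
from h import *
from scipy.optimize import least_squares
S,W=cal("scene"),cal("wrist"); p=np.array(get_obs()["ee_pos"])
mp={'s':(346.0,123.75),'w':(253.5,180.4)}; mh={'s':(343.75,133.5),'w':(252.3,174.4)}
C={'s':S,'w':W}
# unknown: P(3), H(2), z_H=150; per-camera pixel bias
def f(v):
    P=v[:3];H=[v[3],v[4],150]; r=[]
    for i,k in enumerate('sw'):
        b=v[5+2*i:7+2*i]
        r+=list(proj(C[k],P)+b-mp[k])+list(proj(C[k],H)+b-mh[k])
    return np.r_[np.array(r)/.4, v[5:]/1.5, (P-(p+[0,0,-146]))/[2,3,2]]
s=least_squares(f,np.r_[p+[0,0,-146],593,207,0,0,0,0]);v=s.x
print("P",v[:3],"H",v[3:5],"bias",v[5:],"res",f(v)[:8].round(1)); d=np.r_[v[3:5]-v[:2],0]
M=R.from_rotvec(get_obs()["orientation"]).as_matrix()
print("H-P",d,"tool",M.T@d, "sd",np.sqrt(np.diag(np.linalg.inv(s.jac.T@s.jac)))[:5])
print("tri P",tri([ray(C[k],mp[k]) for k in 'sw']),"tri H",tri([ray(C[k],mh[k]) for k in 'sw']))
```

```text
P [594.0674314  208.59563795 175.564091  ] H [592.13593483 209.42597315] bias [ 0.57741932  0.24178691  0.28326337 -0.07473601] res [-0.6 -0.2  0.5  0.2  0.2 -0.  -0.3  0.1]
H-P [-1.93149657  0.8303352   0.        ] tool [ 1.15776038e+00 -1.75491448e+00 -1.27638459e-03] sd [1.28244847 1.55391088 1.04620974 1.42308195 1.6789096 ]
tri P (array([595.01827447, 208.96455505, 175.0850601 ]), [np.float64(0.8046581945399081), np.float64(0.8046581945402542)]) tri H (array([592.80070645, 209.6845345 , 149.76334653]), [np.float64(0.2065818274553688), np.float64(0.20658182745509912)])
```

Call:
move_arm(
  rows=[
    [0.11, -0.18, 0.8, 0, 0],
    [0, 0, 0.8, 0, 0],
    [0, 0, 0.6, 0, 0],
    [0, 0, 0, 0, 0],
    [0, 0, 0, 0, 0],
  ],
)

```text
t: 10.6
ee_pos: [591.3, 208.8, 299.8]
orientation: [2.016, 2.409, 0.0]
ft_force: [-0.1, -0.4, -1.2]
width: 19.8
grasp_force: 30.0
```

Run:
```python
from h import *
ims={n:optics.get_image(n) for n in ("scene","wrist")}
p=np.array(get_obs()["ee_pos"]);print(p,get_obs()["ft_force"])
for n in ims: print(n,[proj(cal(n),p+[0,0,z]).round(1) for z in (-6,-146,150-p[2])])
f=lambda im,x,y,w,h,k:cv2.resize(im[y:y+h,x:x+w],None,fx=k,fy=k,interpolation=cv2.INTER_CUBIC)
cv2.imwrite("pics/c3.png",np.hstack([f(ims["wrist"],230,155,50,75,8),f(ims["scene"],320,95,50,75,8)]))
```

```text
[591.33877506 208.80658883 299.98734266] [0.0428432  0.91944417 0.1944988 ]
scene [array([350.8,  70.6]), array([343.1, 131.7]), array([342.9, 133.3])]
wrist [array([252.4, 233.1]), array([252.6, 181. ]), array([252.6, 180.2])]
```

View pics/c3.png

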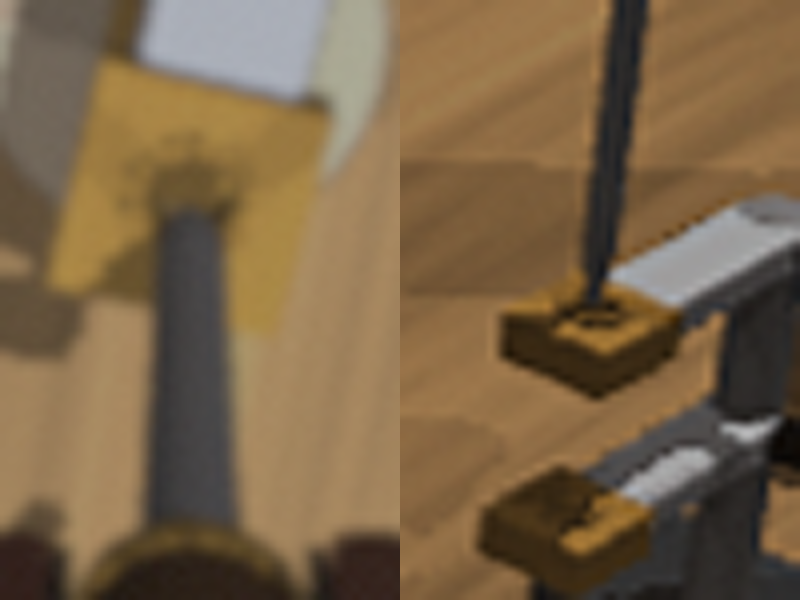

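The wrist crop puts the tip at (188,205) with the block and hole centred at (188,196). In the scene crop the tip is right over the hole. Both fit to within about 0.5 mm, so I'll lower slowly and watch the force.

Call:
move_arm(
  rows=[
    [0, 0, 0.3, 0, 0],
    [0, 0, 0.4, 0, 0],
    [0, 0, 0.4, 0, 0],
    [0, 0, 0.4, 0, 0],
    [0, 0, 0.4, 0, 0],
    [0, 0, 0.4, 0, 0],
    [0, 0, 0.3, 0, 0],
    [0, 0, 0, 0, 0],
    [0, 0, 0, 0, 0],
  ],
)

```text
t: 11.82
ee_pos: [591.2, 208.8, 273.8]
orientation: [2.016, 2.409, 0.0]
ft_force: [1.1, -0.2, -0.6]
width: 19.5
grasp_force: 30.0
```

Call:
move_arm(
  rows=[
    [0, 0, 0.4, 0, 0],
    [0, 0, 0.5, 0, 0],
    [0, 0, 0.5, 0, 0],
    [0, 0, 0.5, 0, 0],
    [0, 0, 0.5, 0, 0],
    [0, 0, 0.5, 0, 0],
    [0, 0, 0.4, 0, 0],
    [0, 0, 0.2, 0, 0],
    [0, 0, 0, 0, 0],
    [0, 0, 0, 0, 0],
  ],
)

```text
t: 13.08
ee_pos: [591.3, 208.8, 238.9]
orientation: [2.016, 2.409, 0.0]
ft_force: [-0.3, 0.2, -1.1]
width: 19.8
grasp_force: 30.0
```

Run:
```python
from h import *
ims={n:optics.get_image(n) for n in ("scene","wrist")}
o=get_obs();p=np.array(o["ee_pos"]);print(p,o["ft_force"],o["moment"])
for n in ims: print(n,[proj(cal(n),p+[0,0,z]).round(1) for z in (-6,-146.7,150-p[2],85-p[2])])
f=lambda im,x,y,w,h,k:cv2.resize(im[y:y+h,x:x+w],None,fx=k,fy=k,interpolation=cv2.INTER_CUBIC)
cv2.imwrite("pics/c4.png",np.hstack([f(ims["wrist"],230,165,50,75,8),f(ims["scene"],320,105,50,75,8)]))
```

```text
[591.24957326 208.76582214 238.90700923] [-0.11722229 -0.33326238 -1.8959937 ] [-0.01520979 -0.10846573  0.01649549]
scene [array([347.2,  98.6]), array([340.1, 155.5]), array([342.9, 133.3]), array([339.7, 158.2])]
wrist [array([252.4, 233.1]), array([252.6, 180.9]), array([252.6, 195.9]), array([252.7, 179.4])]
```

View pics/c4.png

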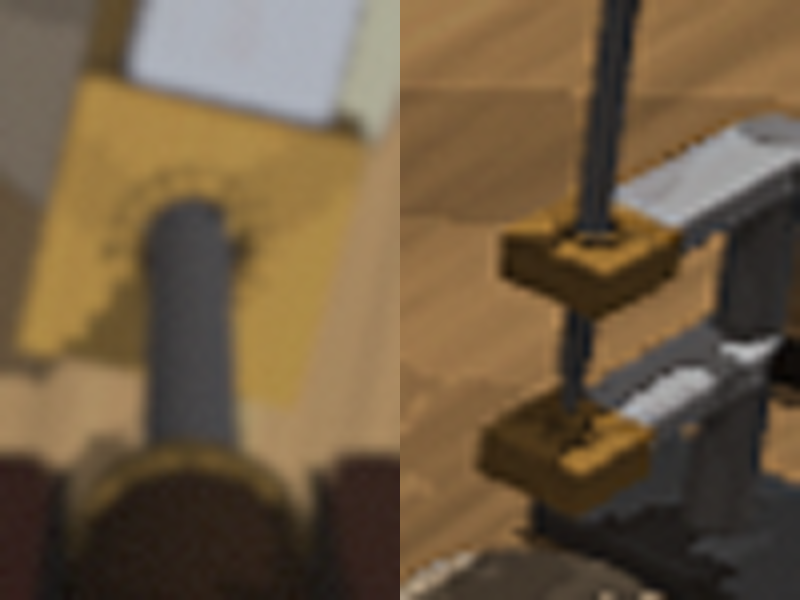

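The rod is through the upper bushing, with its tip at scene crop (572,403), just above the lower hole at about (570,428). It's aligned, so on down slowly.

Call:
move_arm(
  rows=[
    [0, 0, 0.2, 0, 0],
    [0, 0, 0.3, 0, 0],
    [0, 0, 0.3, 0, 0],
    [0, 0, 0.3, 0, 0],
    [0, 0, 0.3, 0, 0],
    [0, 0, 0.3, 0, 0],
    [0, 0, 0.3, 0, 0],
    [0, 0, 0, 0, 0],
    [0, 0, 0, 0, 0],
  ],
)

```text
t: 14.3
ee_pos: [591.2, 208.8, 218.7]
orientation: [2.016, 2.409, 0.0]
ft_force: [0.1, 0.4, -0.9]
width: 19.1
grasp_force: 30.0
```

Run:
```python
from h import *
o=get_obs();print(o["ee_pos"],o["ft_force"],o["moment"])
```

```text
[591.1892802  208.75815825 218.73068721] [ 0.0983508   0.38233505 -0.92654825] [-0.02715959 -0.0540403   0.03691716]
```

Call:
move_arm(
  rows=[
    [0, 0, 0.3, 0, 0],
    [0, 0, 0.4, 0, 0],
    [0, 0, 0.4, 0, 0],
    [0, 0, 0.4, 0, 0],
    [0, 0, 0.4, 0, 0],
    [0, 0, 0.4, 0, 0],
    [0, 0, 0.3, 0, 0],
    [0, 0, 0, 0, 0],
    [0, 0, 0, 0, 0],
  ],
)

```text
t: 15.42
ee_pos: [591.2, 208.8, 192.8]
orientation: [2.016, 2.409, 0.0]
ft_force: [0.4, -0.5, -0.5]
width: 19.6
grasp_force: 30.0
```

Call:
move_arm(
  rows=[
    [0, 0, 0.2, 0, 0],
    [0, 0, 0.3, 0, 0],
    [0, 0, 0.3, 0, 0],
    [0, 0, 0.3, 0, 0],
    [0, 0, 0.3, 0, 0],
    [0, 0, 0.2, 0, 0],
    [0, 0, 0, 0, 0],
    [0, 0, 0, 0, 0],
    [0, 0, 0, 0, 0],
  ],
)

```text
t: 16.55
ee_pos: [591.2, 208.7, 176.8]
orientation: [2.016, 2.409, 0.0]
ft_force: [-0.2, 0.6, -1.2]
width: 19.6
grasp_force: 30.0
```

Run:
```python
from h import *
im=optics.get_image("scene");o=get_obs();p=np.array(o["ee_pos"]);print(p,o["ft_force"],o["moment"])
S=cal("scene")
for z in (40,30,25,15): print(z,proj(S,[p[0],p[1],z]).round(1))
# rod pixels below the lower bushing: dark column against scene, grey levels around the axis
c=int(round(proj(S,[p[0],p[1],40])[0]))
for r in range(162,192): print(r,im[r,c-5:c+7].mean(1).round().astype(int))
```

```text
[591.23583064 208.75376702 176.8026915 ] [-0.12166704  0.86344144 -1.16940461] [-0.07087204 -0.07147651 -0.01964595]
40 [337.7 174.3]
30 [337.3 177.7]
25 [337.  179.5]
15 [336.6 182.9]
162 [ 41  39  40  43  43  47  50  88 113 115 114 115]
163 [ 42  42  40  41  42  41  41  64  94 113  99  72]
164 [38 38 39 42 43 41 40 38 50 63 55 43]
165 [57 38 36 39 41 42 39 40 37 40 41 43]
166 [106  91  63  42  39  42  43  41  41  44  45  44]
167 [110 108 103  63  35  41  40  42  43  44  43  44]
168 [106 103  92  49  25  37  41  42  43  44  45  50]
169 [98 98 85 44 24 33 39 40 41 47 55 57]
170 [ 96 101  91  47  25  37  41  40  31  35  37  37]
171 [98 74 54 37 30 38 40 44 33 26 27 29]
172 [105 102  67  39  38  42  40  37  28  24  22  26]
173 [83 82 80 58 40 40 40 29 20 23 23 23]
174 [60 58 62 57 42 40 38 55 57 47 35 20]
175 [56 56 57 58 49 38 39 56 69 69 66 73]
176 [57 59 57 59 49 40 46 54 58 68 72 74]
177 [58 58 58 59 47 39 52 56 62 70 70 70]
178 [58 59 57 58 51 44 60 70 69 70 69 66]
179 [57 58 58 58 54 61 70 72 68 66 63 58]
180 [ 58  56  57  64  69  71  71  69  66  59 112 133]
181 [ 55  56  55  66  72  70  67  63  58 109 146 149]
182 [ 67  69  68  70  70  67  60 113 135 145 149 134]
183 [ 71  72  70  69  64  59 110 145 135 126 124 119]
184 [ 70  70  70  65 117 136 143 146 140 137 136 137]
185 [ 70  71  69  65  79 130 146 142 142 145 143 143]
186 [ 70  70  65  60 107 141 145 142 142 142 141 142]
187 [ 69  63  57 109 144 145 143 142 141 142 143 141]
188 [ 60 113 134 142 146 144 143 142 142 142 142 142]
189 [109 145 148 144 142 142 143 141 143 141 141 142]
190 [142 146 144 142 142 141 142 142 142 142 141 142]
191 [146 144 143 143 142 142 141 142 141 142 142 142]
```

The taper below the lower bushing ends at row 178.4, against about 178 predicted for a point at z = 30, i.e. 15 mm above the disc. The forces are negligible.

```bash
python3 -c "
from h import *
print(close_job())"
```

```text
the job is handed in; nothing more can be done
None
```

I threaded the rod point down through the upper and then the lower bushing. It is still held by the handle, still and upright, with its point about 15 mm above the clay disc, and I handed the job in at about 16.6 s of the 48 s; no verdict came back.

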